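# Put the acid and alkali bottles away in their spill trays

### The job

The titration is finished: put the four reagent bottles away, the two red-capped acids in the red spill tray and the two blue-capped alkalis in the blue one. In each tray stand the large bottle in the back half (away from the robot) and the small one in the front half, both upright on the tray floor. Set them down gently, never drop them or tip them over, and leave the white-capped water bottle, the tip box and the tube rack where they are.

Things in the scene. Friction and masses are not known exactly. Their poses are not given: they have to be found in the camera images.
- acid_large: Large red-capped reagent bottle (acid): off-white round plastic body 60 mm in diameter, 118 mm tall overall, 0.19 to 0.35 kg; sloping shoulder from 72 mm up to the neck (38 mm across) at 85 mm; ribbed red screw cap 45 mm in diameter from 92 to 118 mm above the base, which cannot come off. Easily lifted by the cap from above. Origin: centre of its underside; z up; the yaw means nothing.
- acid_small: Small red-capped reagent bottle (acid): off-white round plastic body 49 mm in diameter, 86 mm tall overall, 0.09 to 0.17 kg; sloping shoulder from 47 mm up to the neck (30 mm across) at 57 mm; ribbed red screw cap 37 mm in diameter from 62 to 86 mm above the base, which cannot come off. Easily lifted by the cap from above. Origin: centre of its underside; z up; the yaw means nothing.
- alkali_large: Large blue-capped reagent bottle (alkali): off-white round plastic body 60 mm in diameter, 118 mm tall overall, 0.19 to 0.35 kg; sloping shoulder from 72 mm up to the neck (38 mm across) at 85 mm; ribbed blue screw cap 45 mm in diameter from 92 to 118 mm above the base, which cannot come off. Easily lifted by the cap from above. Origin: centre of its underside; z up; the yaw means nothing.
- alkali_small: Small blue-capped reagent bottle (alkali): off-white round plastic body 49 mm in diameter, 86 mm tall overall, 0.09 to 0.17 kg; sloping shoulder from 47 mm up to the neck (30 mm across) at 57 mm; ribbed blue screw cap 37 mm in diameter from 62 to 86 mm above the base, which cannot come off. Easily lifted by the cap from above. Origin: centre of its underside; z up; the yaw means nothing.
- acid_tray: Red open spill tray, fixed: outside 173 mm (its x) by 98 mm (its y), 178 by 106 over the rim, 36 mm high; walls and floor 4 mm, so inside 165 by 90 mm and bottles stand 4 mm above the bench. Origin: centre of its underside. +x end: back (away from the robot), -x end: front; turned up to 0.3 rad. Empty at the start; holds a large bottle behind a small one, middles some 85 mm apart.
- alkali_tray: Blue open spill tray, fixed: outside 173 mm (its x) by 98 mm (its y), 178 by 106 over the rim, 36 mm high; walls and floor 4 mm, so inside 165 by 90 mm and bottles stand 4 mm above the bench. Origin: centre of its underside. +x end: back (away from the robot), -x end: front; turned up to 0.3 rad. Empty at the start; holds a large bottle behind a small one, middles some 85 mm apart.
- water_bottle: White-capped rinse-water bottle, same shape and size as the large reagent bottles; it stays where it is. Origin: centre of its underside.
- tip_box: Open pipette-tip box, grey, 118 mm (its x) by 82 mm by 46 mm high, full of yellow tips to 55 mm; it stays where it is. Origin: centre of its underside.
- tube_rack: Grey rack of green-capped sample tubes at the robot's left, 200 mm (its x) by 90 mm, 106 mm high to the caps; it stays where it is. Origin: centre of its underside.
Not all that is in view belongs to the job. What is shaped like the acid_large but pink or turquoise is not meant.

How it is judged (in metres and radians):
At the end, for the whole second after the job is handed in: Red-capped bottles in the red tray, blue-capped in the blue: each upright (0.08 rad), within 5 mm of the tray floor, the middle of the large one in the back half, of the small one in the front half; released, at rest; water bottle, tip box and rack within 20 mm of their start (x of acid_large in the frame of acid_tray between 0 and 0.0545 m and y of acid_large in the frame of acid_tray between -0.017 and 0.017 m and z of each of acid_large, acid_small in the frame of acid_tray below 0.009 m and angle between each of acid_large, acid_small, alkali_large, alkali_small's own z axis and vertical below 0.08 rad and linear speed of each of acid_large, acid_small, alkali_large, alkali_small below 0.02 m/s and angular speed of each of acid_large, acid_small, alkali_large, alkali_small below 0.2 rad/s and x of acid_small in the frame of acid_tray between -0.06 and 0 m and y of acid_small in the frame of acid_tray between -0.0225 and 0.0225 m and x of alkali_large in the frame of alkali_tray between 0 and 0.0545 m and y of alkali_large in the frame of alkali_tray between -0.017 and 0.017 m and z of each of alkali_large, alkali_small in the frame of alkali_tray below 0.009 m and x of alkali_small in the frame of alkali_tray between -0.06 and 0 m and y of alkali_small in the frame of alkali_tray between -0.0225 and 0.0225 m and distance of each of water_bottle, tip_box, tube_rack from where it was at the start of the episode below 0.02 m); the robot touches nothing.
It fails at once if a reagent bottle is tipped over (angle between any of acid_large, acid_small, alkali_large, alkali_small's own z axis and vertical above 0.5 rad).
It fails at once if a reagent bottle is dropped or slammed down (over 0.55 m/s within 25 mm of the bench, as after a fall of 15 mm) ((height (world z) of acid_large below 0.025 m and linear speed of acid_large above 0.55 m/s) or (height (world z) of acid_small below 0.025 m and linear speed of acid_small above 0.55 m/s) or (height (world z) of alkali_large below 0.025 m and linear speed of alkali_large above 0.55 m/s) or (height (world z) of alkali_small below 0.025 m and linear speed of alkali_small above 0.55 m/s)).
It fails at once if the water bottle, tip box or tube rack is knocked away or over (distance of any of water_bottle, tip_box, tube_rack from where it was at the start of the episode above 0.02 m or angle between any of water_bottle, tip_box, tube_rack's own z axis and vertical above 0.3 rad).
It also fails if it takes over 99 s, if anything falls off the work surface, if the arm or the gripper's body presses on something with over 40 N, if the wrist force passes 120 N, or if a joint passes its speed limit or range.

### The arm

A 6-joint arm with a two-finger parallel gripper is mounted at the origin on the work surface. World frame = base frame: x ahead of the robot, y to its left, z up, the work surface at z = 0. Lengths are in m, angles in degrees, forces in N, time in s.
With the tool pointing down it reaches from about 0.3 to 0.75 m from the base axis. Payload 8.5 kg.
Tool frame: the origin (TCP) lies at the very end of the fingers, on their centre line; the grasp point (between the pads) lies 19 mm behind it; z points along the fingers, y is the line along which they close (so a half turn about z gives the same grasp; the last joint's range is limited). The gripper opens to 85 mm and grips with 20 to 120 N. Pads are 22 mm wide; open, the fingers measure 114 mm over their backs; the gripper's body (76 mm by 85 mm) begins 54 mm behind the grasp point. The pads swing forward as they close: fully open they stand 13 mm farther back than shut.
Start: joints at [-83.039, 21.807, 74.336, -0, 83.858, -12.336], TCP at [0.182, -0.519, 0.2] pointing down, gripper open.
Joint ranges: [-178.18, 178.18], [-50.72, 133.34], [12.68, 142.11], [-81.47, 261.47], [9.98, 163.14], [-165.26, 165.26]. Speed limits (degrees/s): [136.94, 136.94, 180, 180, 180, 180].

### API

Orientations are given as a 3x3 rotation matrix whose columns are the frame's x, y, z axes.
In Python, from rig import observe, cams, ticket gives the robot as it stands.
- The arm moves only by the tool move_arm, never from a script. Its arguments are lists of equal length, an entry for each row: "jaw": the finger opening in cm, from 0 to 8.54; "dp": the shift along the tool's x, y, z in cm, a list of three; "turn": the turn, a rotation vector about the tool's x, y, z in rad, a list of three. In form: {"jaw": [jaw, ...], "dp": [[tx, ty, tz], ...], "turn": [[wx, wy, wz], ...]}. A call has 1 to 12 rows; each row shifts and turns the commanded pose from where the row before left it, along the tool's axes as they then stand; what a row does not reach is not made up. A row lasts 1/12 s, in which the tool goes at most 41.7 mm and 7.16 degrees, less where a joint would pass 70% of its speed; a pose out of reach is approached as far as the arm can. A call is refused whole if a number of a shift passes 4.17 or a number of a turn 0.125, either way. A call with a gripper value outside its range is refused whole. The fingers move at their own pace and stop on an object; "force" is the grip in N (left out, the last holds). Time passes only in rows, so rows that do not move let the fingers close. It gives the time, the measured TCP pose, the force, the opening and the grip force at its end, in the units of the state.
- observe(): the state, without advancing time (a new reading comes with each control period).
- cams.get_image(name): name is "side" or "top" or "wrist"; returns (picture, depth): 400x640x3 uint8, red, green, blue; 400x640 float32, m along the optical axis (not along the pixel's ray), 0 where there is no reading.
- cams.calibration(name): a dict with "vertical_fov" (degrees; the focal length in pixels is half the picture's height over the tangent of half this angle, whatever the lens; pixels are square), "cx", "cy" (the principal point, pixels), "view" (4x4, takes a point from world to camera coordinates); the wrist camera has in their place "tool_from_camera" (4x4, takes a point from camera to tool coordinates, whose origin is the TCP and whose axes are the flange's). Camera axes: x right, y up, looking along -z (the intrinsics and any distortion apply to the point x, -y, -z); pixel columns grow to the right and rows downward; lengths in m; the calibration is good to about 2 mm. A picture is of the moment at which its call begins: read the wrist's pose just before it. calibration takes no time and is no camera call.
- ticket.close_job(): hands the job in; it is judged then, once.
Trained networks look in the newest picture that a camera, given by its name, has taken for a name from the list of things; names that differ only in an ending like _2 or _b are one class to them, and where a whole thing is asked for, a point or a joint stands for the part that bears it (a point fixed in the world has none). Each returns a list of dicts, best first, with "p" (0 to 1); they miss things now and then, are a little off and sometimes report something else, mostly with a low value. They report only what shows in the picture. A call takes as long as a camera call. They do not tell look-alikes from the thing itself.
- cams.spot_in(camera, query): "box" ([centre column, centre row, width, height] as shares, 0 to 1, of the picture: columns of its width, rows of its height, round what is visible of it).
- cams.outline_of(camera, query): "mask" (400x640 bool, what is visible of it) and "box" ([centre column, centre row, width, height] as shares, 0 to 1, of the picture: columns of its width, rows of its height, round what is visible of it).
- cams.mark_of(camera, query): "location" ([column, row] as shares, 0 to 1, of the picture: columns of its width, rows of its height: a listed point, or the origin of a listed thing).
The state is a dict: "time_s": time; "q": joint angles; "qvel": joint speeds; "joint_efforts": joint torques, N m; "position": TCP position; "tool_rot": TCP orientation; "ft_force": force on the tool from outside, world axes, zero at the start; "wrist_torque": the same for the moment, N m; "grip_width": finger opening in m; "gripper_force": force on a finger pad.
Only numpy, scipy, OpenCV 4.12 (cv2) and the standard library are available. Lean on these libraries where they do the work, as an engineer would, in place of code of your own. Each camera call takes 0.05 s, during which the arm holds its last target. There are 200 camera calls.

## Working session

There is one attempt and no reset: what is moved stays moved. The work goes in short steps, Python scripts to look and compute and a tool call to move; the robot and the scene stay as the last step left them, time stands still between calls to the robot, and variables do not carry over. Pictures are saved under pics/ and viewed, at most 14 in all, crops included, and the job is handed in when it is done.

Besides the shell and the picture viewer there is one more tool, called as name(argument=value, ...), one argument or row to a line, values as JSON. move_arm: Moves the arm, as the interface text tells. Its arguments: {"type":"object","properties":{"jaw":{"type":"array","items":{"type":"number"}},"dp":{"type":"array","items":{"type":"array","items":{"type":"number"}}},"turn":{"type":"array","items":{"type":"array","items":{"type":"number"}}},"force":{"type":"number"}},"required":["jaw","dp","turn"]}

```bash
ls; mkdir -p pics; python3 - <<'E'
from rig import observe,cams
import cv2,numpy as np
s=observe();print(s['time_s'],s['position'],np.round(s['tool_rot'],3).tolist())
for n in("top","side"):
    im,d=cams.get_image(n);cv2.imwrite(f'pics/{n}0.png',im[:,:,::-1]);np.savez(f'{n}0.npz',im=im,d=d)
    c=cams.calibration(n);print(n,{k:np.round(v,4).tolist() for k,v in c.items()})
print(np.round(cams.calibration('wrist')['tool_from_camera'],3).tolist())
E
```

```text
pics
0.0 [ 0.18169207 -0.51876053  0.19900576] [[0.944, 0.33, -0.0], [0.33, -0.944, 0.001], [0.0, -0.001, -1.0]]
top {'vertical_fov': 44.7637, 'cx': 316.4182, 'cy': 196.5695, 'view': [[0.0118, -0.9999, -0.0024, 0.0904], [0.9862, 0.0113, 0.1653, -0.6143], [-0.1652, -0.0043, 0.9862, -1.1816], [0.0, 0.0, 0.0, 1.0]]}
side {'vertical_fov': 43.4604, 'cx': 314.3962, 'cy': 203.4568, 'view': [[-0.9506, -0.3104, -0.0052, 0.5965], [0.2306, -0.7174, 0.6574, -0.0989], [-0.2078, 0.6237, 0.7535, -1.4755], [0.0, 0.0, 0.0, 1.0]]}
[[-0.001, 0.96, 0.281, 0.071], [1.0, 0.001, -0.0, -0.0], [-0.001, 0.281, -0.96, -0.174], [0.0, 0.0, 0.0, 1.0]]
```

View pics/top0.png

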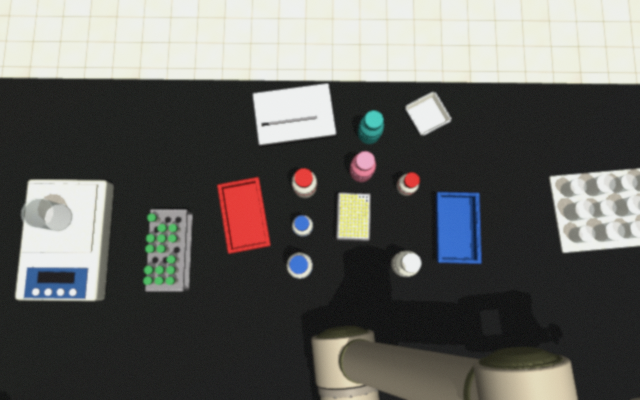

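View pics/side0.png

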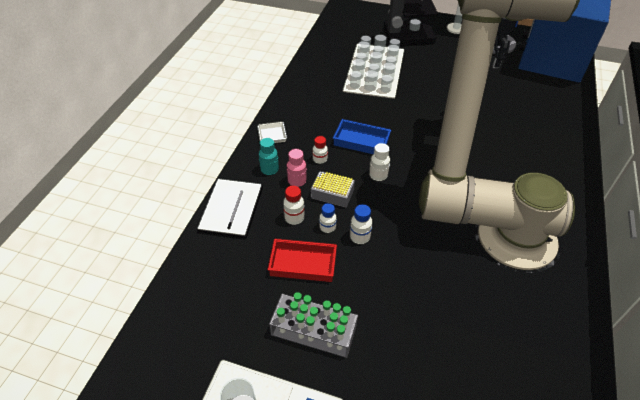

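Top view: acid_large cap is at about (304,178), acid_small (411,180), alkali_small (302,224), alkali_large (299,264) and water (408,262). The red tray is at (243,215), the blue tray (459,228) and the tip box (354,216). The pink and turquoise decoys sit behind the tip box.

```bash
cat > h.py <<'E'
import numpy as np,cv2
from rig import cams,observe
def K(c):
    return 200/np.tan(np.radians(c['vertical_fov'])/2)
def plane(c,uv,z,pose=None):
    "pixels -> world points on plane z"
    uv=np.atleast_2d(uv).astype(float);f=K(c)
    r=np.c_[(uv[:,0]-c['cx'])/f,-(uv[:,1]-c['cy'])/f,-np.ones(len(uv))]
    M=np.linalg.inv(c['view']) if pose is None else pose
    R,o=M[:3,:3],M[:3,3]; w=r@R.T
    return o+w*((z-o[2])/w[:,2])[:,None]
def colmask(im,col):
    h=cv2.cvtColor(im,cv2.COLOR_RGB2HSV);H,S,V=h[...,0],h[...,1],h[...,2]
    m=((H<6)|(H>174)) if col=='red' else (H>100)&(H<125)
    return (m&(S>150)&(V>50)).astype(np.uint8)
E
python3 - <<'E'
from h import *
for n in("top","side"):
    c=cams.calibration(n);z=np.load(f'{n}0.npz');im=z['im'];d=z['d'];print(n)
    for col in('red','blue'):
        m=colmask(im,col);k,l,st,ce=cv2.connectedComponentsWithStats(m)
        for i in range(1,k):
            if st[i,4]<60: continue
            mm=l==i;v,u=np.nonzero(mm);dd=d[mm]
            f=K(c);D=np.where(dd>0,dd,np.nan)
            P=np.c_[(u-c['cx'])/f*D,-(v-c['cy'])/f*D,-D,np.ones(len(u))]@np.linalg.inv(c['view']).T
            P=P[np.isfinite(P[:,0])]
            top=P[P[:,2]>np.percentile(P[:,2],97)-.006]
            mid=(top[:,:2].max(0)+top[:,:2].min(0))/2
            print(col,st[i].tolist(),np.round(mid,4),'zmax',round(np.percentile(P[:,2],97),4),np.round(top[:,:2].max(0)-top[:,:2].min(0),3))
            if st[i,4]>1000:
                h=cv2.convexHull(np.c_[u,v].astype(np.float32))[:,0]
                w=plane(c,h,0.036)[:,:2].astype(np.float32)
                r=cv2.minAreaRect(w);print('  tray',np.round(r[0],4),np.round(r[1],4),r[2])
    if n=='top':
        g=plane(c,[[354,216],[406,263]],0.055)
        print('tipbox',g[0],'water',plane(c,[[408,262]],.118))
E
```

```text
top
red [295, 168, 17, 19, 272] [0.6493 0.1302] zmax 0.1219 [0.041 0.039]
red [404, 172, 16, 15, 184] [ 0.6531 -0.1388] zmax 0.09 [0.033 0.036]
red [217, 177, 54, 77, 3116] [0.5672 0.2839] zmax 0.0386 [0.192 0.136]
  tray [0.5674 0.2843] [0.1841 0.1119] 11.305678367614746
blue [436, 191, 46, 73, 3186] [ 0.5423 -0.2646] zmax 0.0384 [0.179 0.109]
  tray [ 0.542  -0.2637] [0.1135 0.1829] 88.88726043701172
blue [296, 216, 12, 14, 133] [0.5426 0.1331] zmax 0.0903 [0.032 0.027]
blue [290, 256, 17, 17, 215] [0.4412 0.1386] zmax 0.1225 [0.037 0.038]
blue [26, 269, 60, 28, 796] [0.3913 0.7305] zmax 0.0712 [0.066 0.143]
tipbox [0.56419282 0.00253318 0.055     ] water [[ 0.44896148 -0.11929597  0.118     ]]
side
red [314, 135, 12, 13, 122] [ 0.6527 -0.1375] zmax 0.0904 [0.035 0.042]
red [285, 185, 16, 17, 224] [0.6494 0.132 ] zmax 0.1225 [0.044 0.046]
red [267, 238, 70, 44, 2495] [0.5701 0.2833] zmax 0.0387 [0.194 0.14 ]
  tray [0.5681 0.2914] [0.1822 0.1272] 11.387592315673828
blue [519, 0, 91, 82, 4518] [-0.0673 -0.5917] zmax 0.2618 [0.262 0.872]
  tray [-0.1261 -1.1811] [0.7594 0.2708] 76.47701263427734
blue [333, 119, 59, 35, 1340] [ 0.5425 -0.2642] zmax 0.0393 [0.18  0.116]
  tray [ 0.5424 -0.2513] [0.143  0.1839] 89.18746185302734
blue [321, 203, 14, 14, 152] [0.5427 0.1333] zmax 0.0902 [0.033 0.034]
blue [354, 204, 17, 18, 240] [0.4413 0.1389] zmax 0.1222 [0.043 0.041]
```

move_arm(
  jaw=[6.5,6.5,6.5,6.5,6.5,6.5,6.5,6.5,6.5,6.5,6.5,6.5],
  dp=[
    [0,0,0],
    [0,0,0],
    [0,0,0],
    [2.9,-2.4,0],
    [2.9,-2.4,0],
    [2.9,-2.4,0],
    [2.9,-2.4,0],
    [2.9,-2.4,0],
    [2.9,-2.4,0],
    [2.9,-2.4,0],
    [2.9,-2.4,0],
    [2.9,-2.4,0],
  ],
  turn=[
    [0,0,0.112],
    [0,0,0.112],
    [0,0,0.112],
    [0,0,0],
    [0,0,0],
    [0,0,0],
    [0,0,0],
    [0,0,0],
    [0,0,0],
    [0,0,0],
    [0,0,0],
    [0,0,0],
  ],
  force=50,
)

```text
time_s: 1.1
position: [0.4437, -0.3013, 0.1994]
tool_rot: [[1.0, 0.001, -0.0], [0.001, -1.0, 0.0], [-0.0, -0.0, -1.0]]
ft_force: [0.3, -0.6, -0.8]
grip_width: 0.065
gripper_force: 0.0
```

move_arm(
  jaw=[6.5,6.5,6.5,6.5,6.5,6.5,6.5,6.5,6.5],
  dp=[
    [3,-2.3,0],
    [3,-2.3,0],
    [3,-2.3,0],
    [3,-2.3,0],
    [3,-2.3,0],
    [3,-2.3,0],
    [2.9,-2.5,0],
    [0,0,0],
    [0,0,0],
  ],
  turn=[
    [0,0,0],
    [0,0,0],
    [0,0,0],
    [0,0,0],
    [0,0,0],
    [0,0,0],
    [0,0,0],
    [0,0,0],
    [0,0,0],
  ],
)

```text
time_s: 1.85
position: [0.6521, -0.1381, 0.1984]
tool_rot: [[1.0, 0.004, -0.002], [0.004, -1.0, 0.001], [-0.002, -0.001, -1.0]]
ft_force: [0.2, -0.4, 0.4]
grip_width: 0.0653
gripper_force: 0.0
```

```bash
python3 - <<'E'
from h import *
s=observe();T=np.eye(4);T[:3,:3]=s['tool_rot'];T[:3,3]=s['position']
im,d=cams.get_image('wrist');cv2.imwrite('pics/w1.png',im[:,:,::-1])
c=cams.calibration('wrist');M=T@c['tool_from_camera'];print(s['position'],s['time_s'])
for col in('red','blue'):
    k,l,st,ce=cv2.connectedComponentsWithStats(colmask(im,col))
    for i in range(1,k):
        if st[i,4]<500: continue
        v,u=np.nonzero(l==i);D=d[l==i];f=K(c)
        P=(np.c_[(u-c['cx'])/f*D,-(v-c['cy'])/f*D,-D,np.ones(len(u))]@M.T)[D>0]
        zm=np.percentile(P[:,2],95);t=P[P[:,2]>zm-.004,:2]
        print(col,st[i].tolist(),zm,(t.max(0)+t.min(0))/2,t.max(0)-t.min(0))
E
```

```text
[ 0.65213091 -0.138148    0.19837723] 1.85
red [299, 162, 43, 47, 1543] 0.08672489427886401 [ 0.65387508 -0.13977385] [0.0358534  0.03515331]
red [0, 171, 20, 50, 694] 0.10983587912009161 [0.64709751 0.10877674] [0.027115  0.0092891]
blue [383, 191, 120, 159, 10550] 0.03607635155310943 [ 0.55827588 -0.24605293] [0.21201951 0.15040865]
blue [6, 275, 56, 46, 1794] 0.08616096452098984 [0.54359523 0.13102222] [0.03656148 0.0365677 ]
```

View pics/w1.png

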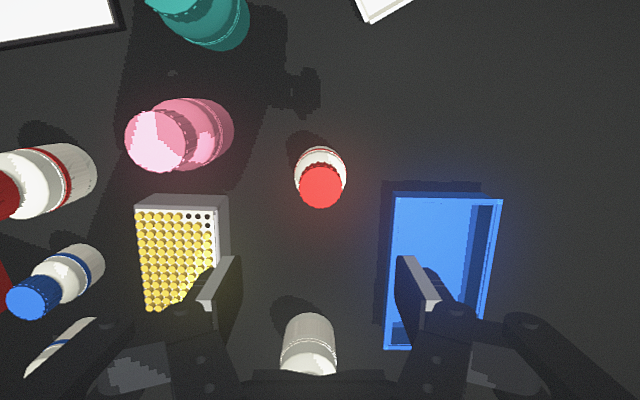

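Wrist view: the small acid's cap is at (320,186), between the tip box and the blue tray, within 2 mm of the estimate. Descending to grasp it.

move_arm(
  jaw=[6.5,6.5,6.5,6.5,6.5,6.5,3,3,3,3,3,3],
  dp=[
    [0.15,0.1,2.8],
    [0,0,2.8],
    [0,0,2.8],
    [0,0,2.8],
    [0,0,1.8],
    [0,0,1.0],
    [0,0,0],
    [0,0,0],
    [0,0,0],
    [0,0,0],
    [0,0,0],
    [0,0,0],
  ],
  turn=[
    [0,0,0],
    [0,0,0],
    [0,0,0],
    [0,0,0],
    [0,0,0],
    [0,0,0],
    [0,0,0],
    [0,0,0],
    [0,0,0],
    [0,0,0],
    [0,0,0],
    [0,0,0],
  ],
)

```text
time_s: 2.9
position: [0.6532, -0.1408, 0.0605]
tool_rot: [[1.0, 0.001, 0.001], [0.001, -1.0, -0.001], [0.001, 0.001, -1.0]]
ft_force: [-0.3, -1.1, 0.4]
grip_width: 0.0297
gripper_force: 0.0
```

```bash
python3 - <<'E'
from h import *
im,d=cams.get_image('wrist');a=im
b,_=cams.get_image('side')
s=observe();print(s['position'],s['grip_width'],s['gripper_force'])
cv2.imwrite('pics/w2.png',np.vstack([im[:,:,::-1],cv2.resize(b[100:200,260:420,::-1],(640,400))])[:,:][::1,::1][0:800] if 0 else cv2.resize(np.hstack([im[:,:,::-1],cv2.resize(b[90:190,240:400,::-1],(640,400))]),(800,250)))
E
```

```text
[ 0.65307868 -0.14071652  0.06002973] 0.030173677887045662 0.0
```

View pics/w2.png

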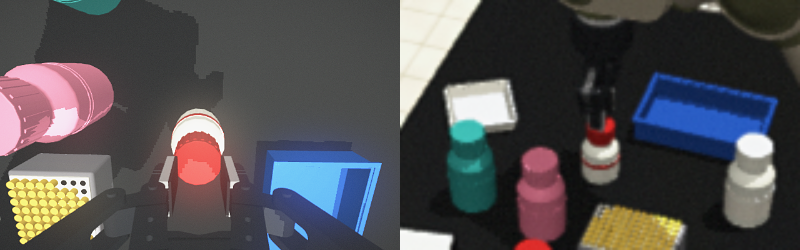

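```bash
python3 - <<'E'
from h import *
s=observe();T=np.eye(4);T[:3,:3]=s['tool_rot'];T[:3,3]=s['position']
im,d=cams.get_image('wrist');c=cams.calibration('wrist');f=K(c);print(f,c['cx'],c['cy'],s['position'])
C=c['tool_from_camera'];v,u=np.mgrid[:400,:640]
P=np.stack([(u-c['cx'])/f*d,-(v-c['cy'])/f*d,-d,np.ones_like(d)],-1)@C.T
for r in range(230,320,10): print(r,[(q,np.round(P[r,q,:3]*1000).astype(int).tolist(),im[r,q].tolist()) for q in(285,300,318,350,362,375)])
m=colmask(im,'red').astype(bool)&(d>0)&(d<.25);p=P[m];W=p@T.T
zm=np.percentile(W[:,2],95);t=W[W[:,2]>zm-.004,:2];print(zm,(t.max(0)+t.min(0))/2,t.max(0)-t.min(0))
crop=cv2.resize(im[180:330,210:430,::-1],(792,540));cv2.imwrite('pics/w3.png',crop)
E
```

```text
353.89431906304 318.1309393939438 203.70046145025248 [ 0.65307868 -0.14071652  0.06002973]
230 [(285, [11, -16, -12], [182, 78, 73]), (300, [15, -8, -24], [246, 108, 102]), (318, [16, 0, -26], [243, 105, 97]), (350, [8, 16, -4], [252, 255, 255]), (362, [-17, 31, 61], [117, 100, 95]), (375, [-17, 40, 61], [111, 98, 94])]
240 [(285, [11, -15, -26], [242, 93, 84]), (300, [11, -8, -25], [242, 97, 89]), (318, [11, 0, -26], [243, 102, 94]), (350, [9, 15, -21], [182, 76, 72]), (362, [-24, 31, 60], [118, 96, 90]), (375, [-24, 40, 59], [111, 95, 92])]
250 [(285, [6, -15, -26], [245, 92, 85]), (300, [6, -8, -25], [242, 97, 89]), (318, [6, 0, -26], [243, 96, 89]), (350, [6, 15, -26], [243, 97, 89]), (362, [11, 19, -37], [186, 174, 169]), (375, [-32, 41, 59], [113, 94, 92])]
260 [(285, [1, -15, -25], [252, 93, 87]), (300, [1, -8, -26], [248, 105, 98]), (318, [1, 0, -26], [247, 126, 120]), (350, [0, 15, -25], [243, 93, 88]), (362, [11, 17, -47], [186, 170, 169]), (375, [-40, 41, 61], [111, 88, 89])]
270 [(285, [-4, -15, -26], [245, 87, 82]), (300, [-4, -8, -25], [247, 122, 115]), (318, [-4, 0, -2
[... 421 characters left out ...]
, -8, -26], [248, 120, 112]), (318, [-15, 0, -25], [247, 116, 110]), (350, [-64, 24, 61], [126, 91, 87]), (362, [8, 15, -65], [102, 53, 57]), (375, [11, 19, -69], [210, 204, 199])]
300 [(285, [-73, -25, 60], [119, 85, 83]), (300, [-73, -14, 61], [126, 85, 80]), (318, [-72, 0, 60], [130, 82, 80]), (350, [-73, 24, 61], [121, 84, 82]), (362, [5, 15, -66], [99, 59, 61]), (375, [11, 18, -76], [87, 60, 67])]
310 [(285, [-81, -25, 61], [111, 83, 78]), (300, [-81, -14, 60], [118, 84, 82]), (318, [-81, 0, 60], [122, 81, 81]), (350, [-81, 24, 61], [116, 86, 84]), (362, [2, 15, -67], [91, 58, 58]), (375, [11, 17, -82], [86, 62, 69])]
0.08662247598787554 [ 0.65365972 -0.13999005] [0.0363546  0.03323871]
```

View pics/w3.png

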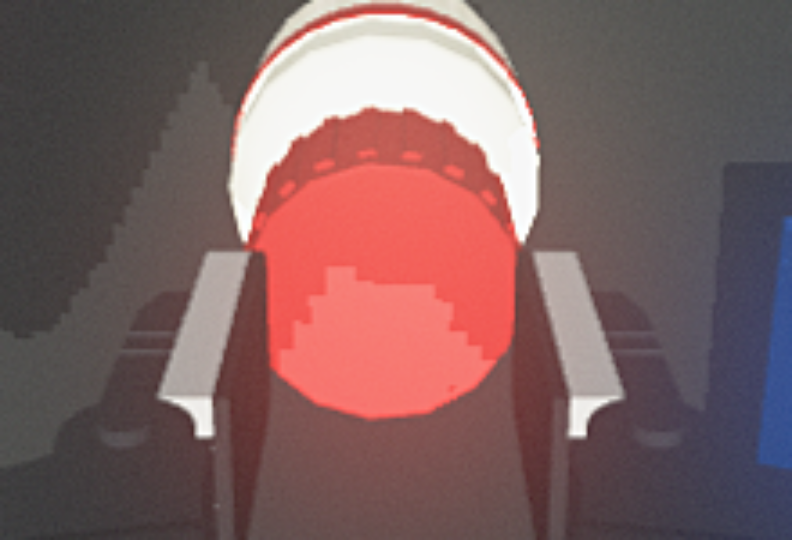

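The pads' ends show at about 36 mm above the stated TCP, roughly 11 mm above the cap top. They closed to 30 mm on nothing, over a 37 mm cap. I'll reopen, go lower and retry.

move_arm(
  jaw=[6.5,6.5,6.5,6.5,6.5,6.5,3.2,3.2,3.2,3.2,3.2,3.2],
  dp=[
    [0,0,0],
    [0,0,0],
    [0,0,0],
    [0,0,0.8],
    [0,0,0.8],
    [0,0,0.8],
    [0,0,0],
    [0,0,0],
    [0,0,0],
    [0,0,0],
    [0,0,0],
    [0,0,0],
  ],
  turn=[
    [0,0,0],
    [0,0,0],
    [0,0,0],
    [0,0,0],
    [0,0,0],
    [0,0,0],
    [0,0,0],
    [0,0,0],
    [0,0,0],
    [0,0,0],
    [0,0,0],
    [0,0,0],
  ],
  force=40,
)

```text
time_s: 4.05
position: [0.6529, -0.1407, 0.0357]
tool_rot: [[1.0, 0.001, 0.0], [0.001, -1.0, -0.0], [0.0, 0.0, -1.0]]
ft_force: [0.4, -0.3, -2.3]
grip_width: 0.0346
gripper_force: 39.9
```

```bash
python3 - <<'E'
from h import *
s=observe();print(s['position'],s['grip_width'],s['gripper_force'],s['ft_force'])
im,d=cams.get_image('wrist')
b,_=cams.get_image('side')
cv2.imwrite('pics/w4.png',np.hstack([cv2.resize(im[160:330,200:440,::-1],(400,283)),cv2.resize(b[100:170,270:369,::-1],(400,283))]))
E
```

```text
[ 0.65294659 -0.14069199  0.03569853] 0.03464322414069837 39.92861330509186 [ 0.39214281 -0.31375898 -2.26315205]
```

View pics/w4.png

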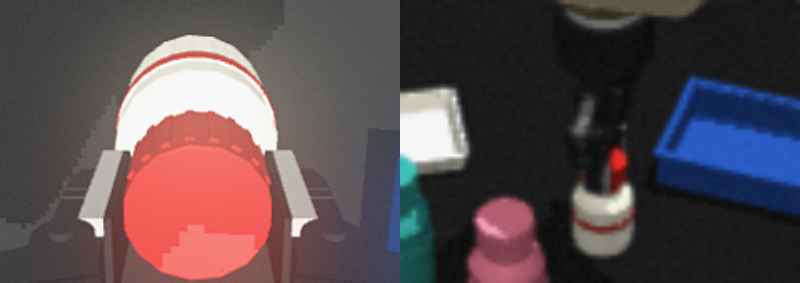

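Gripped firmly: 34.6 mm opening at 40 N. The wrist view shows the cap between the pads. Lifting.

move_arm(
  jaw=[3.2,3.2,3.2,3.2,3.2,3.2,3.2,3.2],
  dp=[
    [0,0,-0.7],
    [0,0,-1.5],
    [0,0,-2.5],
    [0,0,-3],
    [0,0,-3],
    [0,0,-3],
    [0,0,-1.8],
    [0,0,0],
  ],
  turn=[
    [0,0,0],
    [0,0,0],
    [0,0,0],
    [0,0,0],
    [0,0,0],
    [0,0,0],
    [0,0,0],
    [0,0,0],
  ],
  force=60,
)

```text
time_s: 4.82
position: [0.6544, -0.1412, 0.1962]
tool_rot: [[1.0, 0.001, 0.008], [0.001, -1.0, -0.003], [0.008, 0.003, -1.0]]
ft_force: [0.2, -0.1, -0.8]
grip_width: 0.0339
gripper_force: 60.0
```

move_arm(
  jaw=[3.2,3.2,3.2,3.2,3.2,3.2,3.2,3.2,3.2,3.2,3.2,3.2],
  dp=[
    [-0.6,-1.8,0],
    [-0.9,-3,0],
    [-1,-3.3,0],
    [-1,-3.3,0],
    [-1,-3.3,0],
    [-1,-3.3,0],
    [-1,-3.3,0],
    [-1,-3.3,0],
    [-1,-3.3,0],
    [-1,-3.3,0],
    [-1,-3.3,0],
    [-1,-3.3,0],
  ],
  turn=[
    [0,0,0],
    [0,0,0],
    [0,0,0],
    [0,0,0],
    [0,0,0],
    [0,0,0],
    [0,0,0],
    [0,0,0],
    [0,0,0],
    [0,0,0],
    [0,0,0],
    [0,0,0],
  ],
)

```text
time_s: 5.82
position: [0.5364, 0.2386, 0.1896]
tool_rot: [[1.0, 0.001, -0.002], [0.001, -1.0, -0.0], [-0.002, 0.0, -1.0]]
ft_force: [0.2, 0.3, -1.7]
grip_width: 0.0336
gripper_force: 60.1
```

move_arm(
  jaw=[3.2,3.2,3.2,3.2],
  dp=[
    [-0.9,-2.5,0],
    [-0.4,-1.2,0],
    [0,0,0],
    [0,0,0],
  ],
  turn=[
    [0,0,0],
    [0,0,0],
    [0,0,0],
    [0,0,0],
  ],
)

```text
time_s: 6.15
position: [0.5244, 0.2739, 0.19]
tool_rot: [[1.0, 0.002, -0.001], [0.002, -1.0, -0.001], [-0.001, 0.001, -1.0]]
ft_force: [1.0, 0.6, -1.0]
grip_width: 0.0343
gripper_force: 60.1
```

```bash
cat >> h.py <<'E'
def wrist():
    s=observe();T=np.eye(4);T[:3,:3]=s['tool_rot'];T[:3,3]=s['position']
    im,d=cams.get_image('wrist');c=cams.calibration('wrist');f=K(c);v,u=np.mgrid[:400,:640]
    P=np.stack([(u-c['cx'])/f*d,-(v-c['cy'])/f*d,-d,np.ones_like(d)],-1)@(T@c['tool_from_camera']).T
    print('tcp',np.round(s['position'],4),s['time_s'],'w',round(s['grip_width'],4),'F',round(s['gripper_force'],1))
    for col in('red','blue'):
        k,l,st,ce=cv2.connectedComponentsWithStats(colmask(im,col))
        for i in range(1,k):
            if st[i,4]<400: continue
            p=P[(l==i)&(d>0)];zm=np.percentile(p[:,2],95);t=p[p[:,2]>zm-.005,:2]
            r=cv2.minAreaRect(t.astype(np.float32))
            print(col,st[i].tolist(),'z',round(zm,4),'mid',np.round((t.max(0)+t.min(0))/2,4),'ext',np.round(np.ptp(t,axis=0),3),'rect',np.round(r[0],4),np.round(r[1],3),round(r[2],1))
    return im,d,P
E
python3 - <<'E'
from h import *
im,d,P=wrist();b,_=cams.get_image('side')
cv2.imwrite('pics/w5.png',np.hstack([cv2.resize(im[:,:,::-1],(400,250)),cv2.resize(b[150:300,220:460,::-1],(400,250))]))
E
```

```text
tcp [0.5244 0.2739 0.19  ] 6.15 w 0.0343 F 60.1
red [497, 0, 90, 54, 3920] z 0.1189 mid [0.6415 0.1283] ext [0.029 0.045] rect [0.6414 0.1284] [0.045 0.029] 89.3
red [226, 13, 155, 212, 17964] z 0.0361 mid [0.5729 0.2825] ext [0.185 0.138] rect [0.568  0.2825] [0.179 0.106] 11.4
red [275, 227, 87, 101, 6271] z 0.2412 mid [0.525  0.2738] ext [0.037 0.034] rect [0.525  0.2738] [0.037 0.034] 0.4
blue [467, 145, 52, 47, 1344] z 0.0868 mid [0.5424 0.1316] ext [0.037 0.036] rect [0.5424 0.1323] [0.036 0.036] 38.3
blue [464, 278, 55, 46, 1521] z 0.1186 mid [0.4805 0.1715] ext [0.113 0.113] rect [0.4787 0.1763] [0.153 0.033] 51.9
```

View pics/w5.png

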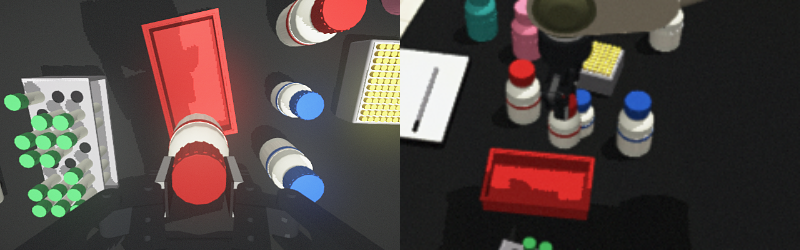

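The bottle is held: base at about 0.155 m and centred over the front of the red tray (tray centre 0.568, 0.283, yaw 11.4°). Lowering it.

move_arm(
  jaw=[3.2,3.2,3.2,3.2,3.2,3.2,3.2,3.2,3.2,3.2],
  dp=[
    [0,0,1.5],
    [0,0,2.5],
    [0,0,2.5],
    [0,0,2.5],
    [0,0,2.3],
    [0,0,1.7],
    [0,0,1.0],
    [0,0,0.6],
    [0,0,0.3],
    [0,0,0],
  ],
  turn=[
    [0,0,0],
    [0,0,0],
    [0,0,0],
    [0,0,0],
    [0,0,0],
    [0,0,0],
    [0,0,0],
    [0,0,0],
    [0,0,0],
    [0,0,0],
  ],
)

```text
time_s: 7.08
position: [0.525, 0.2738, 0.0418]
tool_rot: [[1.0, 0.0, 0.0], [0.0, -1.0, 0.0], [0.0, -0.0, -1.0]]
ft_force: [-0.0, -0.5, -0.8]
grip_width: 0.0337
gripper_force: 60.1
```

move_arm(
  jaw=[3.2,3.2,3.2,3.2],
  dp=[
    [0,0,0.1],
    [0,0,0.1],
    [0,0,0],
    [0,0,0],
  ],
  turn=[
    [0,0,0],
    [0,0,0],
    [0,0,0],
    [0,0,0],
  ],
)

```text
time_s: 7.42
position: [0.5248, 0.2743, 0.0401]
tool_rot: [[1.0, 0.001, 0.001], [0.001, -1.0, 0.0], [0.001, -0.0, -1.0]]
ft_force: [0.0, 1.0, -1.8]
grip_width: 0.0338
gripper_force: 60.1
```

move_arm(
  jaw=[3.2,3.2,6.5,6.5,6.5,6.5,6.5,6.5,6.5,6.5,6.5],
  dp=[
    [0,0,0.1],
    [0,0,0],
    [0,0,0],
    [0,0,0],
    [0,0,0],
    [0,0,0],
    [0,0,-2],
    [0,0,-3],
    [0,0,-3],
    [0,0,-3],
    [0,0,0],
  ],
  turn=[
    [0,0,0],
    [0,0,0],
    [0,0,0],
    [0,0,0],
    [0,0,0],
    [0,0,0],
    [0,0,0],
    [0,0,0],
    [0,0,0],
    [0,0,0],
    [0,0,0],
  ],
)

```text
time_s: 8.33
position: [0.5269, 0.275, 0.1546]
tool_rot: [[1.0, 0.001, 0.01], [0.001, -1.0, 0.003], [0.01, -0.003, -1.0]]
ft_force: [0.8, -0.2, 0.8]
grip_width: 0.0651
gripper_force: 0.0
```

move_arm(
  jaw=[6.5,6.5,6.5,6.5,6.5,6.5,6.5,6.5],
  dp=[
    [0.3,2.5,0],
    [0.35,3,0],
    [0.35,3,0],
    [0.35,3,0],
    [0.3,2.0,0],
    [0.1,0.7,0],
    [0,0,0],
    [0,0,0],
  ],
  turn=[
    [0,0,0],
    [0,0,0],
    [0,0,0],
    [0,0,0],
    [0,0,0],
    [0,0,0],
    [0,0,0],
    [0,0,0],
  ],
)

```text
time_s: 9.0
position: [0.5421, 0.1326, 0.1484]
tool_rot: [[1.0, 0.0, -0.0], [0.0, -1.0, 0.0], [-0.0, -0.0, -1.0]]
ft_force: [-0.1, 0.4, 0.2]
grip_width: 0.0648
gripper_force: 0.0
```

```bash
python3 - <<'E'
from h import *
im,d,P=wrist()
E
```

```text
tcp [0.5421 0.1326 0.1484] 9.0 w 0.0648 F 0.0
red [285, 0, 85, 77, 5199] z 0.1189 mid [0.6452 0.1277] ext [0.036 0.045] rect [0.6452 0.1277] [0.045 0.036] 89.7
red [26, 26, 205, 242, 28511] z 0.0891 mid [0.5264 0.2746] ext [0.037 0.038] rect [0.5263 0.274 ] [0.036 0.037] 64.9
blue [294, 177, 52, 53, 2006] z 0.0867 mid [0.5425 0.1315] ext [0.037 0.036] rect [0.5431 0.1318] [0.036 0.037] 36.1
blue [280, 333, 65, 43, 2186] z 0.1185 mid [0.4902 0.1365] ext [0.125 0.044] rect [0.4891 0.1424] [0.125 0.044] 7.0
```

move_arm(
  jaw=[6.5,6.5,6.5,6.5,6.5,6.5,3.2,3.2,3.2,3.2,3.2,3.2],
  dp=[
    [0.1,0.1,2.5],
    [0,0,2.8],
    [0,0,2.8],
    [0,0,2],
    [0,0,1.3],
    [0,0,0],
    [0,0,0],
    [0,0,0],
    [0,0,0],
    [0,0,0],
    [0,0,0],
    [0,0,0],
  ],
  turn=[
    [0,0,0],
    [0,0,0],
    [0,0,0],
    [0,0,0],
    [0,0,0],
    [0,0,0],
    [0,0,0],
    [0,0,0],
    [0,0,0],
    [0,0,0],
    [0,0,0],
    [0,0,0],
  ],
)

```text
time_s: 10.05
position: [0.5441, 0.1317, 0.0361]
tool_rot: [[1.0, 0.001, 0.003], [0.001, -1.0, 0.001], [0.003, -0.001, -1.0]]
ft_force: [-0.0, 2.1, 7.1]
grip_width: 0.0337
gripper_force: 60.2
```

move_arm(
  jaw=[3.2,3.2,3.2,3.2,3.2,3.2,3.2,3.2],
  dp=[
    [0,0,-0.7],
    [0,0,-1.5],
    [0,0,-2.5],
    [0,0,-3],
    [0,0,-3],
    [0,0,-3],
    [0,0,-1.8],
    [0,0,0],
  ],
  turn=[
    [0,0,0],
    [0,0,0],
    [0,0,0],
    [0,0,0],
    [0,0,0],
    [0,0,0],
    [0,0,0],
    [0,0,0],
  ],
)

```text
time_s: 10.72
position: [0.5447, 0.1312, 0.1944]
tool_rot: [[1.0, 0.001, 0.008], [0.001, -1.0, -0.0], [0.008, 0.0, -1.0]]
ft_force: [0.9, 0.3, -1.1]
grip_width: 0.0336
gripper_force: 59.9
```

move_arm(
  jaw=[3.2,3.2,3.2,3.2,3.2,3.2,3.2,3.2,3.2,3.2,3.2,3.2],
  dp=[
    [-0.2,1.8,0],
    [-0.3,3,0],
    [-0.4,3.3,0],
    [-0.4,3.3,0],
    [-0.4,3.3,0],
    [-0.4,3.3,0],
    [-0.4,3.3,0],
    [-0.4,3.3,0],
    [-0.4,3.3,0],
    [-0.4,3.3,0],
    [-0.4,3.3,0],
    [-0.4,3.3,0],
  ],
  turn=[
    [0,0,0],
    [0,0,0],
    [0,0,0],
    [0,0,0],
    [0,0,0],
    [0,0,0],
    [0,0,0],
    [0,0,0],
    [0,0,0],
    [0,0,0],
    [0,0,0],
    [0,0,0],
  ],
)

```text
time_s: 11.72
position: [0.4975, -0.2482, 0.1889]
tool_rot: [[1.0, 0.001, -0.001], [0.001, -1.0, 0.001], [-0.001, -0.001, -1.0]]
ft_force: [-0.4, 0.3, -2.0]
grip_width: 0.0337
gripper_force: 60.0
```

move_arm(
  jaw=[3.2,3.2,3.2,3.2],
  dp=[
    [0,1.2,0],
    [0,0.5,0],
    [0,0,0],
    [0,0,0],
  ],
  turn=[
    [0,0,0],
    [0,0,0],
    [0,0,0],
    [0,0,0],
  ],
)

```text
time_s: 12.05
position: [0.4985, -0.2626, 0.1893]
tool_rot: [[1.0, 0.001, -0.001], [0.001, -1.0, 0.001], [-0.001, -0.001, -1.0]]
ft_force: [0.3, -0.3, -0.7]
grip_width: 0.0338
gripper_force: 60.1
```

```bash
python3 - <<'E'
from h import *
im,d,P=wrist()
E
```

```text
tcp [ 0.4985 -0.2626  0.1893] 12.05 w 0.0338 F 60.1
blue [261, 23, 127, 203, 20629] z 0.0361 mid [ 0.5422 -0.2666] ext [0.179 0.109] rect [ 0.542  -0.2666] [0.106 0.178] 89.1
blue [275, 251, 87, 80, 5492] z 0.2397 mid [ 0.4969 -0.2629] ext [0.035 0.034] rect [ 0.4968 -0.2628] [0.034 0.035] 88.8
```

move_arm(
  jaw=[3.2,3.2,3.2,3.2,3.2,3.2,3.2,3.2,3.2,3.2,3.2],
  dp=[
    [0,0.3,1.5],
    [0,0,2.5],
    [0,0,2.5],
    [0,0,2.5],
    [0,0,2.3],
    [0,0,1.7],
    [0,0,1.0],
    [0,0,0.6],
    [0,0,0.3],
    [0,0,0],
    [0,0,0],
  ],
  turn=[
    [0,0,0],
    [0,0,0],
    [0,0,0],
    [0,0,0],
    [0,0,0],
    [0,0,0],
    [0,0,0],
    [0,0,0],
    [0,0,0],
    [0,0,0],
    [0,0,0],
  ],
)

```text
time_s: 13.02
position: [0.499, -0.267, 0.0415]
tool_rot: [[1.0, 0.001, 0.001], [0.001, -1.0, -0.001], [0.001, 0.001, -1.0]]
ft_force: [-0.0, -0.7, -1.1]
grip_width: 0.0341
gripper_force: 60.1
```

move_arm(
  jaw=[3.2,3.2,3.2,6.5,6.5,6.5,6.5,6.5,6.5,6.5,6.5,6.5],
  dp=[
    [0,0,0.1],
    [0,0,0.1],
    [0,0,0],
    [0,0,0],
    [0,0,0],
    [0,0,0],
    [0,0,0],
    [0,0,-2],
    [0,0,-3.5],
    [0,0,-3.5],
    [0,0,-3.5],
    [0,0,-3.5],
  ],
  turn=[
    [0,0,0],
    [0,0,0],
    [0,0,0],
    [0,0,0],
    [0,0,0],
    [0,0,0],
    [0,0,0],
    [0,0,0],
    [0,0,0],
    [0,0,0],
    [0,0,0],
    [0,0,0],
  ],
)

```text
time_s: 14.02
position: [0.4983, -0.2666, 0.2004]
tool_rot: [[1.0, 0.001, -0.0], [0.001, -1.0, 0.0], [-0.0, -0.0, -1.0]]
ft_force: [-0.4, 0.0, -0.3]
grip_width: 0.0649
gripper_force: 0.0
```

move_arm(
  jaw=[7.2,7.2,7.2,7.2,7.2,7.2,7.2,7.2,7.2,7.2,7.2,7.2],
  dp=[
    [1.2,-3.3,0],
    [1.2,-3.3,0],
    [1.2,-3.3,0],
    [1.2,-3.3,0],
    [1.2,-3.3,0],
    [1.2,-3.3,0],
    [1.2,-3.3,0],
    [1.2,-3.3,0],
    [1.2,-3.3,0],
    [1.2,-3.3,0],
    [1.2,-3.3,0],
    [1.2,-3.3,0],
  ],
  turn=[
    [0,0,0],
    [0,0,0],
    [0,0,0],
    [0,0,0],
    [0,0,0],
    [0,0,0],
    [0,0,0],
    [0,0,0],
    [0,0,0],
    [0,0,0],
    [0,0,0],
    [0,0,0],
  ],
)

```text
time_s: 15.02
position: [0.6425, 0.131, 0.1985]
tool_rot: [[1.0, 0.001, -0.0], [0.001, -1.0, 0.0], [-0.0, -0.0, -1.0]]
ft_force: [0.4, -0.4, 0.4]
grip_width: 0.0717
gripper_force: 0.0
```

move_arm(
  jaw=[7.2,7.2],
  dp=[
    [0.4,0,0],
    [0,0,0],
  ],
  turn=[
    [0,0,0],
    [0,0,0],
  ],
)

```text
time_s: 15.18
position: [0.6466, 0.1309, 0.1978]
tool_rot: [[1.0, 0.003, -0.001], [0.003, -1.0, -0.0], [-0.001, 0.0, -1.0]]
ft_force: [-0.3, -1.1, -0.2]
grip_width: 0.0722
gripper_force: 0.0
```

```bash
python3 - <<'E'
from h import *
im,d,P=wrist()
E
```

```text
tcp [0.6466 0.1309 0.1978] 15.1833 w 0.0722 F 0.0
red [90, 155, 155, 168, 13080] z 0.0366 mid [0.5766 0.2588] ext [0.178 0.185] rect [0.5792 0.2647] [0.185 0.175] 84.5
red [292, 161, 60, 63, 2808] z 0.1187 mid [0.6499 0.1278] ext [0.045 0.044] rect [0.6503 0.1284] [0.044 0.043] 8.3
blue [603, 201, 37, 146, 2540] z 0.0357 mid [ 0.4909 -0.2211] ext [0.077 0.022] rect [ 0.4901 -0.2167] [0.079 0.021] 9.2
```

move_arm(
  jaw=[7.2,7.2,7.2,7.2,7.2,7.2,4,4,4,4,4,4],
  dp=[
    [0.3,0.2,2.5],
    [0,0,3],
    [0,0,3],
    [0,0,2.7],
    [0,0,2.0],
    [0,0,0],
    [0,0,0],
    [0,0,0],
    [0,0,0],
    [0,0,0],
    [0,0,0],
    [0,0,0],
  ],
  turn=[
    [0,0,0],
    [0,0,0],
    [0,0,0],
    [0,0,0],
    [0,0,0],
    [0,0,0],
    [0,0,0],
    [0,0,0],
    [0,0,0],
    [0,0,0],
    [0,0,0],
    [0,0,0],
  ],
  force=80,
)

```text
time_s: 16.23
position: [0.6504, 0.127, 0.0692]
tool_rot: [[1.0, 0.001, 0.004], [0.001, -1.0, -0.001], [0.004, 0.001, -1.0]]
ft_force: [-0.5, -0.3, 7.5]
grip_width: 0.0414
gripper_force: 74.1
```

move_arm(
  jaw=[4,4,4,4,4,4,4],
  dp=[
    [0,0,-0.7],
    [0,0,-1.5],
    [0,0,-2.5],
    [0,0,-3],
    [0,0,-2.5],
    [0,0,-1],
    [0,0,0],
  ],
  turn=[
    [0,0,0],
    [0,0,0],
    [0,0,0],
    [0,0,0],
    [0,0,0],
    [0,0,0],
    [0,0,0],
  ],
)

```text
time_s: 16.82
position: [0.6501, 0.1274, 0.1816]
tool_rot: [[1.0, 0.001, 0.005], [0.001, -1.0, 0.0], [0.005, -0.0, -1.0]]
ft_force: [0.3, -0.2, -2.5]
grip_width: 0.0417
gripper_force: 73.9
```

move_arm(
  jaw=[4,4,4,4,4,4,4,4,4,4],
  dp=[
    [-0.3,-1,0],
    [-0.5,-2,0],
    [-0.7,-2.7,0],
    [-0.7,-2.7,0],
    [-0.7,-2.7,0],
    [-0.6,-2.5,0],
    [-0.5,-1.8,0],
    [-0.2,-0.9,0],
    [0,0,0],
    [0,0,0],
  ],
  turn=[
    [0,0,0],
    [0,0,0],
    [0,0,0],
    [0,0,0],
    [0,0,0],
    [0,0,0],
    [0,0,0],
    [0,0,0],
    [0,0,0],
    [0,0,0],
  ],
)

```text
time_s: 17.65
position: [0.6067, 0.29, 0.1774]
tool_rot: [[1.0, 0.001, -0.002], [0.001, -1.0, -0.001], [-0.002, 0.001, -1.0]]
ft_force: [0.0, -0.5, -1.6]
grip_width: 0.0415
gripper_force: 73.9
```

```bash
python3 - <<'E'
from h import *
im,d,P=wrist()
E
```

```text
tcp [0.6067 0.29   0.1774] 17.65 w 0.0415 F 73.9
red [247, 121, 110, 91, 3450] z 0.0373 mid [0.6191 0.31  ] ext [0.082 0.083] rect [0.6192 0.3068] [0.068 0.079] 11.4
red [350, 123, 40, 140, 949] z 0.0358 mid [0.5928 0.2439] ext [0.132 0.047] rect [0.5912 0.2455] [0.137 0.021] 17.0
red [266, 222, 105, 113, 8648] z 0.2269 mid [0.6064 0.2898] ext [0.043 0.042] rect [0.6064 0.2899] [0.043 0.042] 0.7
```

move_arm(
  jaw=[4,4,4,4,4,4,4,4,4,4,4],
  dp=[
    [0.1,0,1],
    [0,0,2],
    [0,0,2],
    [0,0,2],
    [0,0,1.5],
    [0,0,0.9],
    [0,0,0.5],
    [0,0,0.3],
    [0,0,0.1],
    [0,0,0],
    [0,0,0],
  ],
  turn=[
    [0,0,0],
    [0,0,0],
    [0,0,0],
    [0,0,0],
    [0,0,0],
    [0,0,0],
    [0,0,0],
    [0,0,0],
    [0,0,0],
    [0,0,0],
    [0,0,0],
  ],
)

```text
time_s: 18.62
position: [0.6085, 0.2903, 0.0765]
tool_rot: [[1.0, 0.001, 0.001], [0.001, -1.0, 0.0], [0.001, -0.0, -1.0]]
ft_force: [0.2, -0.6, -2.5]
grip_width: 0.0416
gripper_force: 73.9
```

move_arm(
  jaw=[4,4,4,4,4],
  dp=[
    [0,0,0.15],
    [0,0,0.1],
    [0,0,0.1],
    [0,0,0],
    [0,0,0],
  ],
  turn=[
    [0,0,0],
    [0,0,0],
    [0,0,0],
    [0,0,0],
    [0,0,0],
  ],
)

```text
time_s: 19.03
position: [0.6086, 0.2905, 0.0733]
tool_rot: [[1.0, 0.001, 0.002], [0.001, -1.0, 0.0], [0.002, -0.0, -1.0]]
ft_force: [-1.0, -0.7, 5.7]
grip_width: 0.0417
gripper_force: 74.9
```

move_arm(
  jaw=[7.2,7.2,7.2,7.2,7.2,7.2,7.2,7.2,7.2],
  dp=[
    [0,0,0],
    [0,0,0],
    [0,0,0],
    [0,0,0],
    [0,0,-2],
    [0,0,-3.5],
    [0,0,-3.5],
    [0,0,-3.5],
    [0,0,0],
  ],
  turn=[
    [0,0,0],
    [0,0,0],
    [0,0,0],
    [0,0,0],
    [0,0,0],
    [0,0,0],
    [0,0,0],
    [0,0,0],
    [0,0,0],
  ],
)

```text
time_s: 19.78
position: [0.6103, 0.291, 0.2051]
tool_rot: [[1.0, 0.001, 0.013], [0.001, -1.0, 0.003], [0.013, -0.003, -1.0]]
ft_force: [0.7, 0.7, 0.9]
grip_width: 0.0719
gripper_force: 0.0
```

move_arm(
  jaw=[7.2,7.2,7.2,7.2,7.2,7.2,7.2,7.2,7.2,7.2],
  dp=[
    [-2.2,2,0],
    [-2.2,2,0],
    [-2.2,2,0],
    [-2.2,2,0],
    [-2.2,2,0],
    [-2.2,2,0],
    [-2.2,2,0],
    [-1.3,1.2,0],
    [0,0,0],
    [0,0,0],
  ],
  turn=[
    [0,0,0],
    [0,0,0],
    [0,0,0],
    [0,0,0],
    [0,0,0],
    [0,0,0],
    [0,0,0],
    [0,0,0],
    [0,0,0],
    [0,0,0],
  ],
)

```text
time_s: 20.62
position: [0.4411, 0.1378, 0.1974]
tool_rot: [[1.0, -0.0, 0.001], [-0.0, -1.0, 0.0], [0.001, -0.0, -1.0]]
ft_force: [-1.2, 0.1, 0.5]
grip_width: 0.0722
gripper_force: 0.0
```

```bash
python3 - <<'E'
from h import *
im,d,P=wrist()
E
```

```text
tcp [0.4411 0.1378 0.1974] 20.6167 w 0.0722 F 0.0
red [76, 0, 164, 148, 13563] z 0.0899 mid [0.5259 0.2744] ext [0.037 0.037] rect [0.526  0.2743] [0.037 0.036] 14.2
blue [290, 167, 59, 61, 696] z 0.1186 mid [0.4406 0.1369] ext [0.045 0.044] rect [0.4387 0.1397] [0.044 0.037] 42.0
```

Position agrees: cap at (0.4407, 0.137). Descending to grasp.

move_arm(
  jaw=[7.2,7.2,7.2,7.2,7.2,7.2,4,4,4,4,4,4],
  dp=[
    [0,0,2.5],
    [0,0,3],
    [0,0,3],
    [0,0,2.7],
    [0,0,1.8],
    [0,0,0],
    [0,0,0],
    [0,0,0],
    [0,0,0],
    [0,0,0],
    [0,0,0],
    [0,0,0],
  ],
  turn=[
    [0,0,0],
    [0,0,0],
    [0,0,0],
    [0,0,0],
    [0,0,0],
    [0,0,0],
    [0,0,0],
    [0,0,0],
    [0,0,0],
    [0,0,0],
    [0,0,0],
    [0,0,0],
  ],
)

```text
time_s: 21.67
position: [0.4424, 0.1382, 0.0687]
tool_rot: [[1.0, 0.001, 0.004], [0.001, -1.0, 0.0], [0.004, -0.0, -1.0]]
ft_force: [0.2, -1.1, 6.3]
grip_width: 0.0414
gripper_force: 74.7
```

move_arm(
  jaw=[4,4,4,4,4,4,4,4],
  dp=[
    [0,0,-0.7],
    [0,0,-1.5],
    [0,0,-2.5],
    [0,0,-3],
    [0,0,-3],
    [0,0,-3],
    [0,0,-1.3],
    [0,0,0],
  ],
  turn=[
    [0,0,0],
    [0,0,0],
    [0,0,0],
    [0,0,0],
    [0,0,0],
    [0,0,0],
    [0,0,0],
    [0,0,0],
  ],
)

```text
time_s: 22.33
position: [0.4422, 0.1383, 0.2206]
tool_rot: [[1.0, 0.001, 0.007], [0.001, -1.0, 0.0], [0.007, -0.0, -1.0]]
ft_force: [-0.4, -0.0, -3.3]
grip_width: 0.0415
gripper_force: 74.8
```

move_arm(
  jaw=[4,4,4,4,4,4,4,4,4,4,4,4],
  dp=[
    [0.5,1.5,0],
    [0.9,2.5,0],
    [1.1,3.1,0],
    [1.1,3.1,0],
    [1.1,3.1,0],
    [1.1,3.1,0],
    [1.1,3.1,0],
    [1.1,3.1,0],
    [1.1,3.1,0],
    [1.1,3.1,0],
    [1.1,3.1,0],
    [1.1,3.1,0],
  ],
  turn=[
    [0,0,0],
    [0,0,0],
    [0,0,0],
    [0,0,0],
    [0,0,0],
    [0,0,0],
    [0,0,0],
    [0,0,0],
    [0,0,0],
    [0,0,0],
    [0,0,0],
    [0,0,0],
  ],
)

```text
time_s: 23.33
position: [0.5652, -0.213, 0.2156]
tool_rot: [[1.0, 0.001, -0.002], [0.001, -1.0, 0.002], [-0.002, -0.002, -1.0]]
ft_force: [-0.3, -0.3, -2.7]
grip_width: 0.0417
gripper_force: 74.8
```

move_arm(
  jaw=[4,4,4,4,4,4],
  dp=[
    [0.9,2.5,0],
    [0.5,1.7,0],
    [0.2,1.3,0],
    [0,0,0],
    [0,0,0],
    [0,0,0],
  ],
  turn=[
    [0,0,0],
    [0,0,0],
    [0,0,0],
    [0,0,0],
    [0,0,0],
    [0,0,0],
  ],
)

```text
time_s: 23.83
position: [0.5813, -0.2656, 0.2168]
tool_rot: [[1.0, 0.002, -0.001], [0.002, -1.0, 0.001], [-0.001, -0.001, -1.0]]
ft_force: [0.5, -0.0, -3.2]
grip_width: 0.0415
gripper_force: 74.8
```

```bash
python3 - <<'E'
from h import *
im,d,P=wrist()
E
```

```text
tcp [ 0.5813 -0.2656  0.2168] 23.8333 w 0.0415 F 74.8
blue [266, 122, 109, 93, 5658] z 0.0363 mid [ 0.5848 -0.2673] ext [0.094 0.107] rect [ 0.5841 -0.2672] [0.106 0.094] 89.2
blue [266, 242, 106, 96, 8121] z 0.2668 mid [ 0.5797 -0.2659] ext [0.043 0.042] rect [ 0.5796 -0.2659] [0.042 0.043] 89.8
```

move_arm(
  jaw=[4,4,4,4,4,4,4,4,4,4,4,4],
  dp=[
    [0.3,0,1.2],
    [0,0,2.4],
    [0,0,2.5],
    [0,0,2.5],
    [0,0,2],
    [0,0,1.5],
    [0,0,1],
    [0,0,0.6],
    [0,0,0.3],
    [0,0,0.1],
    [0,0,0],
    [0,0,0],
  ],
  turn=[
    [0,0,0],
    [0,0,0],
    [0,0,0],
    [0,0,0],
    [0,0,0],
    [0,0,0],
    [0,0,0],
    [0,0,0],
    [0,0,0],
    [0,0,0],
    [0,0,0],
    [0,0,0],
  ],
)

```text
time_s: 24.88
position: [0.5849, -0.2669, 0.077]
tool_rot: [[1.0, 0.001, 0.001], [0.001, -1.0, -0.001], [0.001, 0.001, -1.0]]
ft_force: [-0.3, -0.4, -3.8]
grip_width: 0.0416
gripper_force: 74.8
```

move_arm(
  jaw=[4,4,4,4],
  dp=[
    [0,0,0.1],
    [0,0,0.1],
    [0,0,0],
    [0,0,0],
  ],
  turn=[
    [0,0,0],
    [0,0,0],
    [0,0,0],
    [0,0,0],
  ],
)

```text
time_s: 25.22
position: [0.5845, -0.2668, 0.0742]
tool_rot: [[1.0, 0.001, 0.0], [0.001, -1.0, 0.0], [0.0, -0.0, -1.0]]
ft_force: [-0.0, -0.9, -3.3]
grip_width: 0.0417
gripper_force: 74.8
```

move_arm(
  jaw=[4,4,4,7.2,7.2,7.2,7.2,7.2,7.2,7.2,7.2,7.2],
  dp=[
    [0,0,0.1],
    [0,0,0.05],
    [0,0,0],
    [0,0,0],
    [0,0,0],
    [0,0,0],
    [0,0,0],
    [0,0,-2],
    [0,0,-3.5],
    [0,0,-3.5],
    [0,0,-3.5],
    [0,0,0],
  ],
  turn=[
    [0,0,0],
    [0,0,0],
    [0,0,0],
    [0,0,0],
    [0,0,0],
    [0,0,0],
    [0,0,0],
    [0,0,0],
    [0,0,0],
    [0,0,0],
    [0,0,0],
    [0,0,0],
  ],
)

```text
time_s: 26.22
position: [0.5866, -0.2681, 0.2056]
tool_rot: [[1.0, 0.001, 0.011], [0.001, -1.0, -0.008], [0.011, 0.008, -1.0]]
ft_force: [1.2, -1.3, 1.0]
grip_width: 0.0721
gripper_force: 0.0
```

move_arm(
  jaw=[7.2,7.2,7.2,7.2,7.2,7.2,7.2,7.2,7.2],
  dp=[
    [-3,2,0],
    [-3,2,0],
    [-3,2,0],
    [-3,2,0],
    [-3,2,0],
    [-3,2,0],
    [-3,2,0],
    [0,0,0],
    [0,0,0],
  ],
  turn=[
    [0,0,0],
    [0,0,0],
    [0,0,0],
    [0,0,0],
    [0,0,0],
    [0,0,0],
    [0,0,0],
    [0,0,0],
    [0,0,0],
  ],
)

```text
time_s: 26.97
position: [0.3734, -0.4079, 0.1977]
tool_rot: [[1.0, -0.002, 0.0], [-0.002, -1.0, -0.0], [0.0, 0.0, -1.0]]
ft_force: [0.6, 0.4, -0.1]
grip_width: 0.0721
gripper_force: 0.0
```

```bash
python3 - <<'E'
from h import *
for n in('top','side'):
    im,d=cams.get_image(n);c=cams.calibration(n);f=K(c);v,u=np.mgrid[:400,:640];D=d
    P=np.stack([(u-c['cx'])/f*D,-(v-c['cy'])/f*D,-D,np.ones_like(D)],-1)@np.linalg.inv(c['view']).T
    for col in('red','blue'):
        m=colmask(im,col).astype(bool)&(P[...,2]>.055)&(P[...,2]<.14)&(P[...,0]>.4)&(d>0)
        k,l,st,ce=cv2.connectedComponentsWithStats(m.astype(np.uint8))
        for i in range(1,k):
            if st[i,4]<50: continue
            p=P[l==i];zm=np.percentile(p[:,2],97);t=p[p[:,2]>zm-.006,:2]
            w=(t.max(0)+t.min(0))/2
            C,a=(np.array([.568,.283]),.198) if w[1]>0 else (np.array([.542,-.2655]),-.016)
            q=w-C;print(n,col,np.round(zm,4),'local',np.round([np.cos(a)*q[0]+np.sin(a)*q[1],-np.sin(a)*q[0]+np.cos(a)*q[1]],4))
    cv2.imwrite(f'pics/{n}9.png',im[:,:,::-1])
E
```

```text
top red 0.1269 local [0.0399 0.0026]
top red 0.0941 local [-0.0426  0.0017]
top blue 0.1264 local [ 0.0417 -0.0002]
top blue 0.0952 local [-0.0438 -0.0002]
top blue 0.0713 local [-0.0651  0.4684]
side red 0.1262 local [0.0416 0.0027]
side red 0.094 local [-0.0424  0.0034]
side blue 0.1277 local [0.0403 0.0034]
side blue 0.0952 local [-0.0446  0.0021]
```

View pics/side9.png

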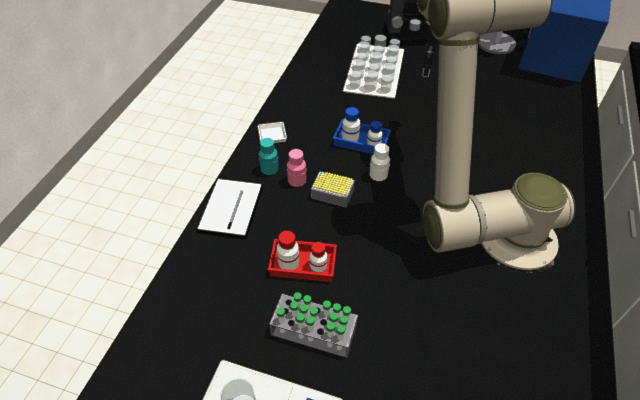

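The side view shows all four bottles upright in their trays. In the red tray the large is at (288,250) and the small at (318,258); in the blue tray the large is at (351,124) and the small at (375,135). The water bottle, tip box and rack have not moved. Handing in.

```bash
python3 -c "
from rig import ticket
print(ticket.close_job())"
```

```text
the job is handed in; nothing more can be done
None
```

All four bottles stand upright in their trays, large at the back and small at the front; the water bottle, tip box and rack look unmoved, and the job was handed in at about 27 s (no verdict was returned).

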